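Lock the press controller's access panel with its quarter-turn cam fastener

ROBOT

A 6-joint arm with a two-finger parallel gripper is mounted at the origin on the work surface. World frame = base frame: x ahead of the robot, y to its left, z up, the work surface at z = 0. Lengths are in mm, angles in rad, forces in N, time in s.
With the tool pointing down it reaches from about 400 to 925 mm from the base axis. Payload 12.5 kg.
Tool frame: the origin (TCP) lies on the mounting face of the last link; the fingertips stand 190 mm ahead of it and the grasp point (between the pads) lies 171 mm ahead of it; z points along the fingers, y is the line along which they close (so a half turn about z gives the same grasp; the last joint's range is limited). The gripper opens to 95 mm and grips with 3 to 60 N. Pads are 20 mm wide; open, the fingers measure 119 mm over their backs; the gripper's body (75 mm by 180 mm) begins 59 mm behind the grasp point.
Start: joints at [-1.244, 0.491, 1.559, -0, 1.092, -0.106], TCP at [262.152, -567.363, 404.761] pointing down, gripper open.
Joint ranges: [-3.1, 3.1], [-0.84, 2.19], [0.05, 2.79], [-1.13, 4.28], [0.06, 2.93], [-2.69, 2.69]. Speed limits (rad/s): [2.22, 2.22, 2.79, 3.14, 3.14, 3.14].

INTERFACE

Orientations are given as [roll, pitch, yaw] about the fixed x, y, z axes, in that order (R = Rz(yaw) Ry(pitch) Rx(roll)).
In Python, from cell import env gives the robot as it stands.
- The arm moves only by the tool carry_out, never from a script. Its argument "series" is a list of rows, each a list of 5 numbers: the shift along the tool's x, y, z in m, then the turn about the tool's z in degrees, then the opening, from 0 (shut) to 1 (fully open). A call has 1 to 20 rows; each row is the pose to reach, as a shift and turn from the pose commanded when the call began, along the tool's axes at that moment; what a row does not reach only later rows make up. A row lasts 1/8 s, in which the tool goes at most 62.5 mm and 10.7 degrees, less where a joint would pass 70% of its speed; a pose out of reach is approached as far as the arm can. A call with a gripper value outside its range is refused whole. The fingers move at their own pace and stop on an object; the grip force is fixed at half the most. Time passes only in rows, so rows that repeat a pose let the fingers close. It gives the time, the measured TCP pose, the force, the opening and the grip force at its end, in the units of the state.
- env.state(): the state, without advancing time (a new reading comes with each control period).
- env.read_camera(name): name is "side" or "top"; returns (picture, depth): 420x560x3 uint8, red, green, blue; 420x560 float32, mm along the optical axis (not along the pixel's ray), 0 where there is no reading.
- env.get_calibration(name): a dict with "intrinsics" (3x3 intrinsics, pixels), "cam_to_world" (4x4, takes a point from camera to world coordinates). Camera axes: x right, y up, looking along -z (the intrinsics and any distortion apply to the point x, -y, -z); pixel columns grow to the right and rows downward; lengths in mm; the calibration is good to about 2 mm. A picture is of the moment at which its call begins. get_calibration takes no time and is no camera call.
- env.job_done(): hands the job in; it is judged then, once.
The state is a dict: "t": time; "joints": joint angles; "qvel": joint speeds; "tau": joint torques, N m; "eef_pos": TCP position; "tcp_rot": TCP orientation; "ft_force": force on the tool from outside, world axes, zero at the start; "moment": the same for the moment, N m; "opening": opening from 0.0 (shut) to 1.0 (fully open); "grip_force": force on a finger pad.
Only numpy, scipy, OpenCV 4.12 (cv2) and the standard library are available. Lean on these libraries where they do the work, as an engineer would, in place of code of your own. Each camera call takes 0.05 s, during which the arm holds its last target. There are 200 camera calls.

TASK

The access panel on the stamping press's control housing has been left ajar: push it down with the fingertips until it is fully shut, and only then set a fingertip in the slot of the yellow-and-black cam fastener and turn it clockwise a quarter turn, fully home against its stop, so that the panel is locked. Do not grasp or lift anything, do not raise the panel any further, leave the things standing around where they are, and finish with the hand clear.

Things in the scene. Friction and masses are not known exactly. Their poses are not given: they have to be found in the camera images.
- housing: Blue sheet-metal control housing of the stamping press, fixed to the bench: 260 mm deep (its x), 300 mm wide (its y), 85 mm high at the rim (91 mm at the rear deck). Origin: centre of its underside; its -x side is the front (towards the robot), z up.
- panel (a joint): Angle of the aluminium access panel (200 x 296 x 6 mm) on the housing, rad: 0 = fully shut, positive = front edge raised; starts at 0.18 to 0.38. Hinge line: along the housing's y, at housing x = +70, z = 85 mm, level with the panel's underside; front edge 200 mm from it. The stiff hinge stays where it is left; under 8 N down near the front edge closes it.
- press_left (a point): Centre of the top face of the black rubber press pad (40 x 40 mm, 2 mm thick) at the panel's front left corner; z is the panel's outward normal. With the panel shut it is at housing (-100, +110, 93) mm; 170 mm from the hinge.
- press_right (a point): The same pad at the panel's front right corner; with the panel shut at housing (-100, -110, 93) mm.
- cam (a joint): Cam fastener angle, rad, clockwise from above. 0 = open: slot parallel to the panel's front edge, its white dot by the panel's red mark; 1.571 = locked, at its stop: slot front to back, dot by the green mark at the front. Starts at 0 to 0.3, stays where left, needs about 0.1 N m. Its tongue passes under a lip in the housing only with the panel fully shut; else it jams on the lip.
- cam_center (a point): Axis of the cam fastener at its slot's floor; panel shut: housing (-65, 0, 96) mm. Disc 90 mm across, yellow floor 5 mm above the panel, two black D-shaped lands 16 mm higher; between them a straight slot 32 mm wide, 16 mm deep, right across the disc, open at both ends and over the axis. z: turning axis (up when shut); y: along the slot, from the dotted end to the other.
- slot_end (a point): Point on the slot's floor 28 mm from the axis, towards the end with the white dot; at cam 0 it lies towards the housing's -y, at cam 1.571 towards the housing's -x (front).
- tape: Bystander, to be left alone: roll of paper tape lying flat, 96 mm across, 24 mm high. Origin: centre of its underside.
- brass_roll: Bystander, to be left alone: upright brass cylinder, 34 mm across, 70 mm high. Origin: centre of its underside.
- type_holder: Bystander, to be left alone: brass type holder 100 x 32 x 24 mm with an upright wooden handle, 85 mm high in all. Origin: centre of its underside.
- cup: Bystander, to be left alone: blue ceramic cup, 72 mm across, 85 mm high. Origin: centre of its underside.
- screwdriver: Bystander, to be left alone: screwdriver, 170 mm long, lying in front of the housing. Origin: centre of its underside.
- jar: Bystander, to be left alone: small closed jar, 40 mm across, 45 mm high, standing on the rear deck of the housing behind the panel. Origin: centre of its underside.
- tin: Bystander, to be left alone: closed tin, 60 mm across, 50 mm high, in front of the housing. Origin: centre of its underside.

How it is judged:
By the outcome, as a careful person would: the job done as asked, in the order asked, and still so for the second after the job is handed in, with the robot touching nothing.
It also fails if it takes over 45 s, if anything falls off the work surface, if the arm or the gripper's body presses on something with over 40 N, if the wrist force passes 120 N, or if a joint passes its speed limit or range.

## Working session

There is one attempt and no reset: what is moved stays moved. The work goes in short steps, Python scripts to look and compute and a tool call to move; the robot and the scene stay as the last step left them, time stands still between calls to the robot, and variables do not carry over. Pictures are saved under pics/ and viewed, at most 10 in all, crops included, and the job is handed in when it is done.

Besides the shell and the picture viewer there is one more tool, called after "Call:" by a JSON object that holds its "method" and its "body". carry_out: Moves the arm, as the interface text tells. Its arguments: {"type":"object","properties":{"series":{"type":"array","items":{"type":"array","items":{"type":"number"}}}},"required":["series"]}

```bash
mkdir -p pics; cat > h.py <<'E'
import numpy as np,cv2
from cell import env
def snap(n,f):
    p,d=env.read_camera(n); cv2.imwrite(f'pics/{f}.png',p[:,:,::-1]); np.save(f'pics/{f}.npy',d); return p,d
def pt(n,d,u,v,r=1):
    c=env.get_calibration(n);K=np.array(c['intrinsics']);T=np.array(c['cam_to_world'])
    w=d[v-r:v+r+1,u-r:u+r+1];z=np.median(w[w>0])
    q=np.linalg.inv(K)@[u,v,1]*z
    return (T@[q[0],-q[1],-q[2],1])[:3]
E
python3 - <<'E'
from h import *
for n in('top','side'):
    snap(n,n+'0'); c=env.get_calibration(n); print(c)
print(env.state())
E
```

```text
{'intrinsics': array([[405.17171661,   0.        , 271.09848145],
       [  0.        , 405.17171661, 211.216775  ],
       [  0.        ,   0.        ,   1.        ]]), 'cam_to_world': array([[-1.11702227e-02,  9.85503599e-01, -1.69286389e-01,
         4.01343443e+02],
       [-9.99935787e-01, -1.06855606e-02,  3.77376456e-03,
         3.04021607e+01],
       [ 1.91013859e-03,  1.69317673e-01,  9.85559677e-01,
         9.10412761e+02],
       [ 0.00000000e+00,  0.00000000e+00,  0.00000000e+00,
         1.00000000e+00]])}
{'intrinsics': array([[378.94287905,   0.        , 280.06914085],
       [  0.        , 378.94287905, 209.99663334],
       [  0.        ,   0.        ,   1.        ]]), 'cam_to_world': array([[-9.85042958e-01,  1.03093183e-01, -1.38065803e-01,
         3.89728154e+02],
       [-1.72302242e-01, -5.96396948e-01,  7.83978710e-01,
         7.67761601e+02],
       [-1.51916235e-03,  7.96041755e-01,  6.05239800e-01,
         6.32997237e+02],
       [ 0.00000000e+00,  0.00000000e+00,  0.00000000e+00,
         1.00000000e+00]])}
{'t': 0.1, 'joints': array([-1.24359094e+00,  4.91484096e-01,  1.55937010e+00, -9.25168442e-06,
        1.09170459e+00, -1.05608265e-01]), 'qvel': array([ 1.36972431e-06, -1.14428439e-03, -3.95418336e-04,  5.09113496e-04,
        3.82595676e-05,  1.00565087e-03]), 'tau': array([ 1.69483195e-03, -6.13623691e+01, -2.58605021e+01,  6.93362346e-02,
        4.70055628e-02, -5.46261754e-05]), 'eef_pos': array([ 262.14904971, -567.3377816 ,  404.23587111]), 'tcp_rot': array([-3.14063104e+00, -9.36816916e-05,  4.32817880e-01]), 'ft_force': array([ 0.90575125, -0.55722704, -0.3018556 ]), 'moment': array([0.05010485, 0.05410846, 0.00372618]), 'grip_force': 0.0, 'opening': 0.9985653380499255}
```

View pics/top0.png

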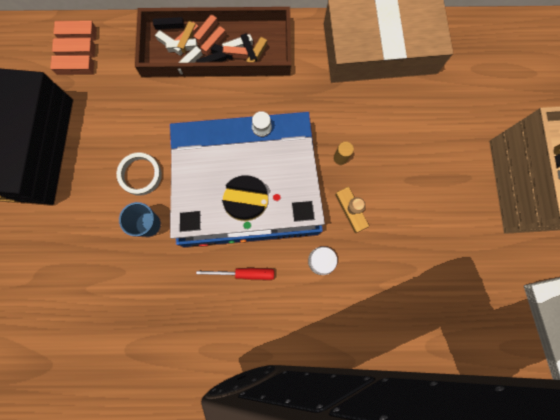

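View pics/side0.png

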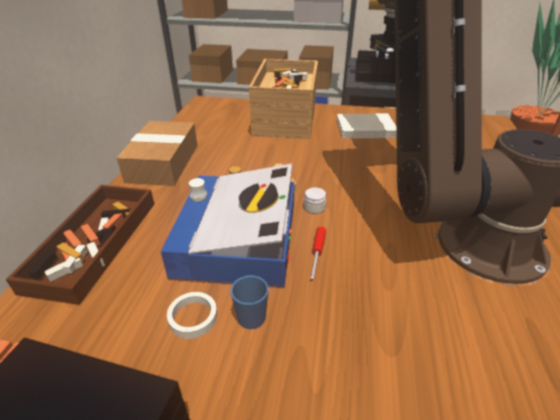

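The top view shows the panel ajar. Its pads are at about (190,221) and (303,211), the cam disc at (245,198), the white dot at (264,202), the red mark at (277,197) and the green mark at (247,225). The side view agrees. Next I measure these points and fit the housing frame.

```bash
python3 - <<'E'
from h import *
from scipy.optimize import least_squares
d=np.load('pics/top0.npy')
P={k:pt('top',d,*uv) for k,uv in dict(pl=(190,221),pr=(303,211),floor=(245,197),dot=(264,202),red=(277,197),green=(247,225),deckL=(182,130),deckR=(300,122),jar=(262,117),tin=(323,262),roll=(345,149),th=(358,206),pan1=(185,170),pan2=(305,165),fl=(230,195),fr=(258,199),cup=(138,210)).items()}
for k,v in P.items(): print(k,v.round(1))
# fit housing pose x,y,yaw + angle + dz from pads, floor, marks-free
L={'pl':(-170,110,8),'pr':(-170,-110,8),'floor':(-135,0,11)}
def pred(p,l):
    x,y,w,a,dz=p; X=l[0]*np.cos(a)+l[2]*np.sin(a)+70; Z=-l[0]*np.sin(a)+l[2]*np.cos(a)+85+dz
    return np.array([x+X*np.cos(w)-l[1]*np.sin(w),y+X*np.sin(w)+l[1]*np.cos(w),Z])
def res(p):
    r=[pred(p,L[k])-P[k] for k in L]
    r+=[[P['deckL'][2]-91-p[4]],[P['deckR'][2]-91-p[4]]]
    return np.concatenate(r)
s=least_squares(res,[500,50,0,.25,0]);print(s.x.round(3),s.fun.round(1))
# side view check
d2=np.load('pics/side0.npy')
for k,uv in dict(pl=(269,229),pr=(279,173),floor=(259,196)).items(): print(k,pt('side',d2,*uv).round(1))
im=cv2.imread('pics/top0.png')[100:290,110:390]
cv2.imwrite('pics/crop0.png',cv2.resize(im,None,fx=2.8,fy=2.8,interpolation=cv2.INTER_CUBIC))
E
```

```text
pl [517.1 184.4 135. ]
pr [534.1 -34.4 136.2]
floor [564.6  78.5 128.5]
dot [553.2  41.1 133.4]
red [564.6  15.4 125.5]
green [507.6  74.  138.6]
deckL [719.7 214.8  89.8]
deckR [734.6 -36.6  90.6]
jar [727.8  43.7 135.6]
tin [439.3 -81.2  49.7]
roll [ 680.3 -134.    70.5]
th [ 552.1 -153.    85. ]
pan1 [627.6 203.1 104.4]
pan2 [634.5 -43.2 108. ]
fl [569.6 108.3 125.8]
fr [560.   52.9 130. ]
cup [556.4 316.6  41.6]
[ 6.19146e+02  8.24630e+01  7.80000e-02  2.58000e-01 -8.11000e-01] [ 1.4  0.5  0.3  1.6  0.  -1.  -3.  -0.5  0.7 -0.4  0.5]
pl [514.3 190.8 136.1]
pr [532.1 -26.4 135.3]
floor [561.8  71.  129.3]
```

View pics/crop0.png

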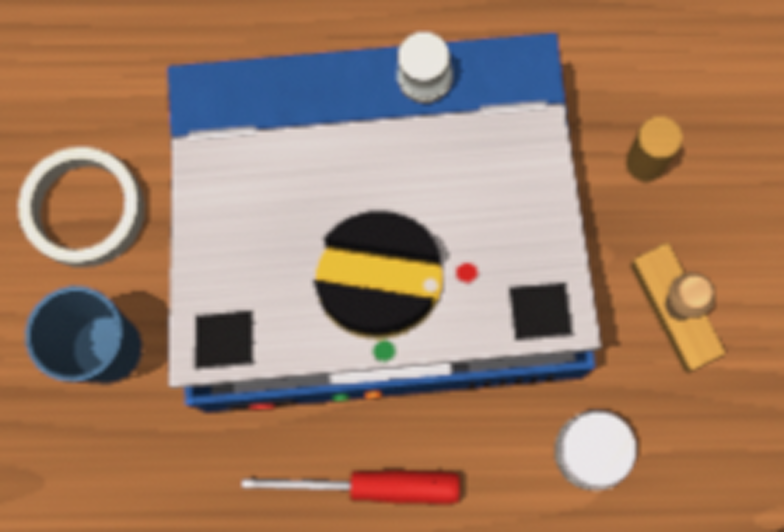

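The crop confirms the fit: housing at about (619,82) with yaw 0.078, panel angle 0.26, and cam at about 0.25. I'll move above the right pad with the fingers shut, and turn the tool so the quarter turn fits within the last joint's range.

Call:
{"method": "carry_out", "body": {"series": [[0.031,-0.025,0,-9.7,0],[0.063,-0.049,0,-19.4,0],[0.094,-0.074,0,-29,0],[0.125,-0.099,0,-38.7,0],[0.157,-0.123,0,-48.3,0],[0.188,-0.148,0,-58,0],[0.22,-0.173,0,-67.7,0],[0.251,-0.197,0,-77.3,0],[0.282,-0.222,0,-87,0],[0.314,-0.246,0,-96.7,0],[0.345,-0.271,0,-106.3,0],[0.376,-0.296,0,-116,0],[0.408,-0.32,0,-125.7,0],[0.439,-0.345,0,-135.3,0],[0.47,-0.37,0,-145,0],[0.47,-0.37,0,-145,0],[0.47,-0.37,0,-145,0],[0.47,-0.37,0,-145,0]]}}

```text
t: 2.35
eef_pos: [533.4, -35.2, 404.7]
tcp_rot: [-3.141, -0.0, 2.961]
ft_force: [-0.5, 0.1, -0.2]
opening: 0.005
grip_force: 0.0
```

Call:
{"method": "carry_out", "body": {"series": [[0,0,0.035,0,0],[0,0,0.065,0,0],[0,0,0.072,0,0],[0,0,0.078,0,0],[0.001,0,0.082,0,0],[0.002,0,0.086,0,0],[0.003,0,0.09,0,0],[0.004,0,0.094,0,0],[0.005,0,0.098,0,0],[0.006,0,0.102,0,0],[0.006,0,0.106,0,0],[0.007,0,0.11,0,0],[0.007,0,0.113,0,0],[0.007,0,0.116,0,0],[0.008,0,0.118,0,0],[0.008,0,0.119,0,0],[0.008,0,0.12,0,0]]}}

```text
t: 4.47
eef_pos: [525.8, -33.0, 284.7]
tcp_rot: [-3.142, 0.0, 2.963]
ft_force: [0.2, 0.0, 0.8]
opening: 0.005
grip_force: 0.7
```

Call:
{"method": "carry_out", "body": {"series": [[0,0,0.001,0,0],[0,0,0.002,0,0],[0,0,0.003,0,0],[0,0,0.003,0,0]]}}

```text
t: 4.97
eef_pos: [525.6, -32.9, 283.2]
tcp_rot: [-3.141, 0.001, 2.964]
ft_force: [-5.7, 0.0, 21.6]
opening: 0.006
grip_force: 10.9
```

```bash
python3 - <<'E'
from h import *
snap('side','side1'); p,d=snap('top','top1'); print(env.state()['ft_force'],env.state()['moment'])
cv2.imwrite('pics/crop1.png',cv2.resize(cv2.imread('pics/side1.png')[130:300,150:370],None,fx=3.5,fy=3.5,interpolation=cv2.INTER_CUBIC))
E
```

```text
[-6.5845398  -0.14113217 21.88666721] [ 0.10420603  1.03545542 -0.00702761]
```

View pics/crop1.png

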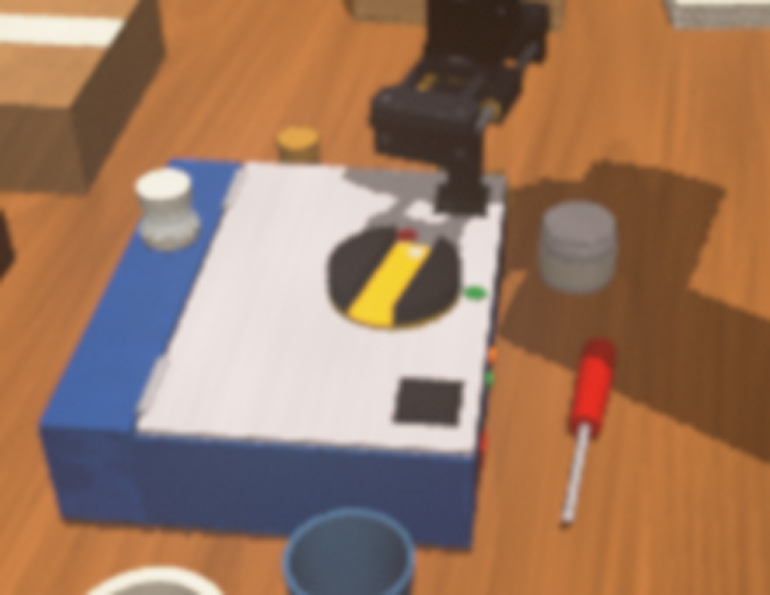

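The panel looks shut: 22 N with the fingertip at 93 mm. I'll lift clear and measure it.

Call:
{"method": "carry_out", "body": {"series": [[0,0,-0.03,0,0],[0,0,-0.08,0,0],[0,-0.05,-0.12,0,0.3],[0,-0.1,-0.12,0,0.4],[0,-0.15,-0.12,0,0.4],[0,-0.15,-0.12,0,0.4],[0,-0.15,-0.12,0,0.4]]}}

```text
t: 5.95
eef_pos: [499.1, -180.3, 401.5]
tcp_rot: [3.141, -0.0, 2.963]
ft_force: [-0.4, -0.1, -0.5]
opening: 0.389
grip_force: 0.0
```

```bash
python3 - <<'E'
from h import *
snap('side','side2'); p,d=snap('top','top2')
cv2.imwrite('pics/crop2.png',cv2.resize(cv2.imread('pics/top2.png')[110:260,150:350],None,fx=4,fy=4,interpolation=cv2.INTER_CUBIC))
s=env.state();print(s['eef_pos'],s['tcp_rot'],s['opening'],s['ft_force'])
E
```

```text
[ 499.34803387 -179.62541703  401.62407897] [ 3.14143166e+00 -3.09436057e-04  2.96459560e+00] 0.3957870532084096 [0.08122238 0.70648587 0.26505426]
```

View pics/crop2.png

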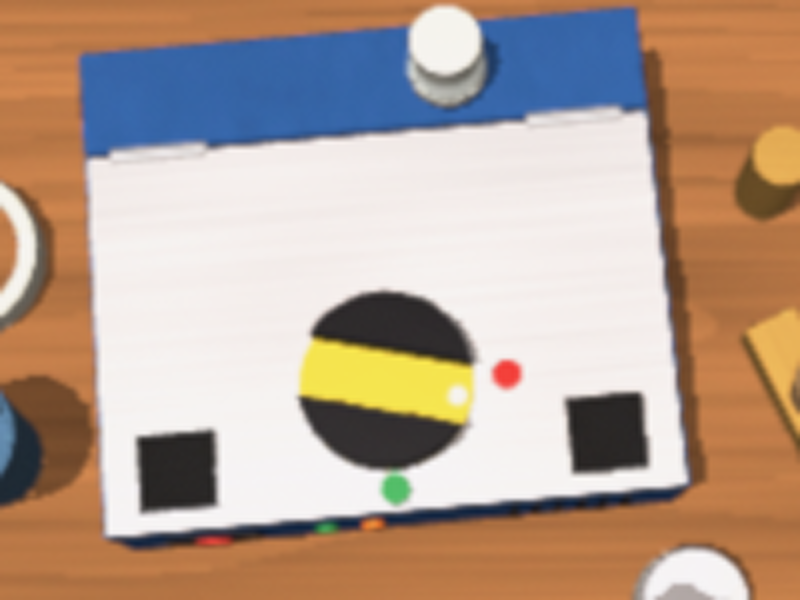

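The panel is flat and shut in the top view. The pads are at (194,228) and (302,218), and the slot runs from (226,201) to (268,208) with the dot at (264,209). I'll get the cam axis and slot direction from the lands' height in the depth image.

```bash
cat >> h.py <<'E'
def cloud(n,d):
    c=env.get_calibration(n);K=np.array(c['intrinsics']);T=np.array(c['cam_to_world'])
    v,u=np.indices(d.shape); q=np.linalg.inv(K)@np.stack([u.ravel(),v.ravel(),np.ones(u.size)])*d.ravel()
    return (T[:3,:3]@(q*[[1],[-1],[-1]])+T[:3,3:]).T.reshape(*d.shape,3)
E
python3 - <<'E'
from h import *
for n in('top','side'):
    d=np.load(f'pics/{n}2.npy'); im=cv2.imread(f'pics/{n}2.png').astype(int); C=cloud(n,d)
    near=(np.hypot(C[...,0]-554,C[...,1]-77)<65)&(d>0)
    b=near&(im.max(2)<90)&(C[...,2]>105)&(C[...,2]<118)
    y=near&(im[...,2]>150)&(im[...,1]>130)&(im[...,0]<140)
    pb=C[b]; print(n,'lands z',np.median(pb[:,2]),'n',b.sum())
    (cx,cy),r=cv2.minEnclosingCircle(pb[:,:2].astype(np.float32)); print(' circ',cx,cy,r,'mean',pb.mean(0))
    py=C[y];m=py.mean(0);w=np.linalg.eigh(np.cov(py[:,:2].T))[1][:,1];print(' yellow',m,w, np.arctan2(w[1],w[0]))
    # slot dir by splitting lands
    s=(pb[:,:2]-[cx,cy])
    best=max(((lambda t:(lambda g:(-np.mean(abs(g)<13.5),t))(s@[-np.sin(t),np.cos(t)]))(t) for t in np.linspace(1.2,1.7,101)))
    print(' dir',best)
for k,uv in dict(pl=(194,228),pr=(302,218),pc=(245,170),ps=(180,180),pf=(220,235),ph=(290,150)).items(): print(k,pt('top',np.load('pics/top2.npy'),*uv).round(1))
E
```

```text
top lands z 111.83226758543628 n 815
 circ 552.8349609375 77.72235870361328 44.58470153808594 mean [552.78305052  77.01518366 111.79033304]
 yellow [555.60122456  78.95107282  95.99214544] [0.17972949 0.98371607] 1.3900848690380196
 dir (np.float64(-0.0), np.float64(1.47))
side lands z 111.8025828352811 n 380
 circ 550.9647827148438 83.74042510986328 43.474952697753906 mean [550.56737275  88.17064009 111.21939423]
 yellow [555.62061165  87.63600103  96.04636251] [0.0858519  0.99630791] 1.484838616383634
 dir (np.float64(-0.0), np.float64(1.4949999999999999))
pl [508.9 184.4  92.5]
pr [527.  -35.6  93.2]
pc [630.2  80.8  90.3]
ps [610.  215.9  91. ]
pf [494.2 131.6  90.8]
ph [672.9 -14.1  89.9]
```

Call:
{"method": "carry_out", "body": {"series": [[-0.002,0.05,0,0,0.47],[-0.003,0.1,0,0,0.47],[-0.005,0.15,0,0,0.47],[-0.006,0.2,0,0,0.47],[-0.0075,0.25,0,0,0.47],[-0.0075,0.2625,0,0,0.47],[-0.0075,0.2625,0.05,0,0.47],[-0.0075,0.2625,0.085,0,0.47],[-0.0075,0.2625,0.085,0,0.47],[-0.0075,0.2625,0.085,0,0.47]]}}

```text
t: 7.3
eef_pos: [553.4, 76.4, 318.0]
tcp_rot: [3.141, 0.001, 2.964]
ft_force: [-0.7, 0.0, 0.2]
opening: 0.472
grip_force: 0.0
```

```bash
python3 - <<'E'
from h import *
snap('side','side3'); snap('top','top3')
a=cv2.resize(cv2.imread('pics/side3.png')[150:250,200:320],(396,330),interpolation=cv2.INTER_CUBIC)
b=cv2.resize(cv2.imread('pics/top3.png')[150:250,190:310],(396,330),interpolation=cv2.INTER_CUBIC)
cv2.imwrite('pics/crop3.png',np.hstack([a,b]))
s=env.state();print(s['eef_pos'],s['tcp_rot'],s['opening'],s['joints'],s['moment'],s['ft_force'])
E
```

```text
[553.30211042  76.36886741 318.2827513 ] [3.14123074e+00 2.40819439e-03 2.96351128e+00] 0.46900759621202853 [ 1.89143526e-02  5.02021441e-01  1.81641166e+00 -1.59134785e-04
  8.20727104e-01 -1.37369270e+00] [ 0.08967887 -0.11589499 -0.00225932] [-0.22548453  1.24607992 -0.5347946 ]
```

View pics/crop3.png

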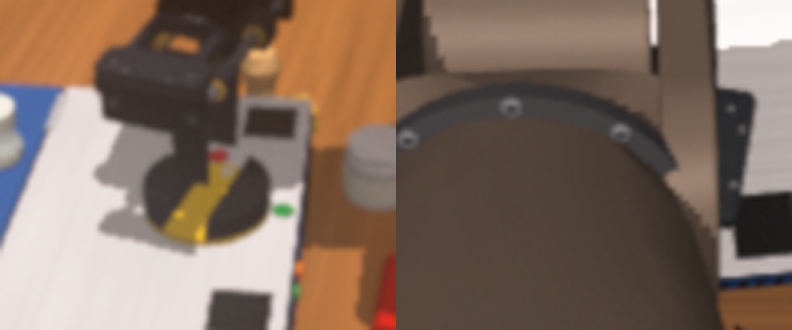

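The side view shows the fingers about 16 mm above the lands and in line with the slot. The arm hides the cam from the top camera. I'll descend in small steps.

Call:
{"method": "carry_out", "body": {"series": [[0,0.001,0.008,0,0.47],[0,0.001,0.013,0,0.47],[0,0.001,0.016,0,0.47],[0,0.001,0.018,0,0.47],[0,0.001,0.02,0,0.47],[0,0.001,0.02,0,0.47]]}}

```text
t: 8.15
eef_pos: [553.2, 77.4, 296.6]
tcp_rot: [-3.141, -0.0, 2.964]
ft_force: [0.5, -0.5, -0.4]
opening: 0.472
grip_force: 0.0
```

The fingertips are below the land tops with no contact force. I'll go a little deeper, then turn.

Call:
{"method": "carry_out", "body": {"series": [[0,0,0.003,0,0.47],[0,0,0.006,0,0.47],[0,0,0.006,0,0.47],[0,0,0.006,4,0.47],[0,0,0.006,8,0.47],[0,0,0.006,12,0.47],[0,0,0.006,16,0.47],[0,0,0.006,20,0.47],[0,0,0.006,20,0.47]]}}

```text
t: 9.28
eef_pos: [553.1, 77.5, 290.7]
tcp_rot: [-3.141, -0.0, 2.615]
ft_force: [-2.0, -0.1, 0.8]
opening: 0.469
grip_force: 0.7
```

```bash
python3 - <<'E'
from h import *
s=env.state();print(s['eef_pos'],s['tcp_rot'],s['moment'],s['ft_force'],s['opening'])
E
```

```text
[553.11846657  77.50601417 290.71252339] [-3.14132071e+00 -3.64335639e-04  2.61504536e+00] [0.20996968 0.15355377 0.01258759] [-2.04624503 -0.13681685  0.79969872] 0.4692101808172986
```

Call:
{"method": "carry_out", "body": {"series": [[0,0,0,5,0.47],[0,0,0,10,0.47],[0,0,0,15,0.47],[0,0,0,20,0.47],[0,0,0,25,0.47],[0,0,0,30,0.47],[0,0,0,35,0.47],[0,0,0,40,0.47],[0,0,0,45,0.47],[0,0,0,50,0.47],[0,0,0,55,0.47],[0,0,0,58,0.47],[0,0,0,60,0.47],[0,0,0,60,0.47]]}}

```text
t: 11.02
eef_pos: [552.4, 78.1, 290.4]
tcp_rot: [-3.138, -0.001, 1.569]
ft_force: [-6.2, 6.8, 1.5]
opening: 0.469
grip_force: 3.9
```

```bash
python3 - <<'E'
from h import *
s=env.state();print(s['eef_pos'],s['tcp_rot'],s['moment'],s['ft_force'],s['opening'])
E
```

```text
[552.39605575  78.11098636 290.4278138 ] [-3.13849199e+00 -8.55962624e-04  1.56884035e+00] [1.23082317 0.97302375 0.16861578] [-6.1882239   6.76714866  1.50526831] 0.4693206124386062
```

Call:
{"method": "carry_out", "body": {"series": [[0,0,0,2,0.47],[0,0,0,4,0.47],[0,0,0,5,0.47],[0,0,0,6,0.47],[0,0,0,6,0.47]]}}

```text
t: 11.65
eef_pos: [552.7, 79.0, 290.5]
tcp_rot: [-3.14, -0.002, 1.465]
ft_force: [-2.8, 16.3, -1.3]
opening: 0.47
grip_force: 11.2
```

```bash
python3 - <<'E'
from h import *
snap('side','side4')
cv2.imwrite('pics/crop4.png',cv2.resize(cv2.imread('pics/side4.png')[150:250,200:320],None,fx=5,fy=5,interpolation=cv2.INTER_CUBIC))
s=env.state();print(s['eef_pos'],s['tcp_rot'],s['moment'],s['ft_force'],s['opening'])
E
```

```text
[552.69304463  78.98880171 290.49984279] [-3.13974685e+00 -2.01690325e-03  1.46512393e+00] [3.01364725 0.57335242 0.59803787] [-2.71585156 15.58405887  0.52222697] 0.46804952130818434
```

View pics/crop4.png

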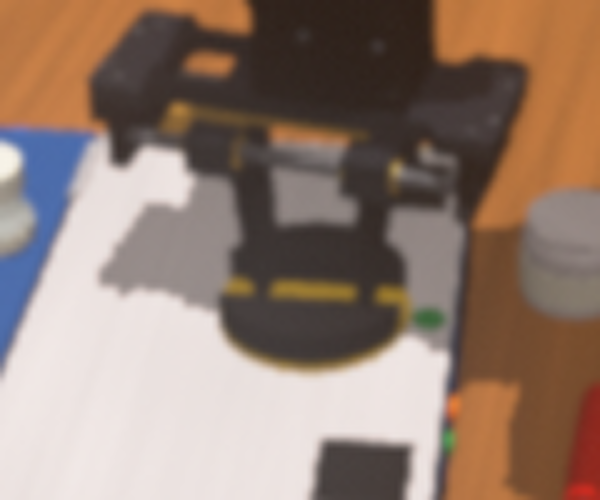

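The slot now runs front to back, and torque about the axis has risen to 0.6 N m at the expected angle, so the cam is at its stop. I'll nudge it once more, turn back within the slack and lift out.

Call:
{"method": "carry_out", "body": {"series": [[0,0,0,2,0.47],[0,0,0,2,0.47],[0,0,0,-3,0.47],[0,0,0,-8,0.47],[0,0,0,-8,0.47],[0,0,-0.01,-8,0.47],[0,0,-0.03,-8,0.47],[0,0,-0.08,-8,0.47],[0,0,-0.12,-8,0.47],[0.0,0,-0.12,-8,0.47]]}}

```text
t: 12.95
eef_pos: [553.2, 77.4, 414.3]
tcp_rot: [3.135, 0.0, 1.601]
ft_force: [-0.1, -0.2, 0.2]
opening: 0.471
grip_force: 0.0
```

Call:
{"method": "carry_out", "body": {"series": [[-0.06,0,0,-8,0.47],[-0.12,0,0,-8,0.47],[-0.18,0,0,-8,0.47],[-0.24,0,0,-8,0.47],[-0.28,0,0,-8,0.47],[-0.28,0,0,-8,0.47],[-0.28,0,0,-8,0.47]]}}

```text
t: 13.82
eef_pos: [561.9, -201.9, 410.1]
tcp_rot: [-3.141, -0.001, 1.741]
ft_force: [0.8, 0.2, -0.1]
opening: 0.469
grip_force: 0.0
```

```bash
python3 - <<'E'
from h import *
p,d=snap('top','top5')
cv2.imwrite('pics/crop5.png',cv2.resize(cv2.imread('pics/top5.png')[110:260,150:350],None,fx=4,fy=4,interpolation=cv2.INTER_CUBIC))
C=cloud('top',d);im=p.astype(int)
y=(np.hypot(C[...,0]-553,C[...,1]-77.5)<50)&(im[...,0]>150)&(im[...,1]>130)&(im[...,2]<140)
q=C[y][:,:2];w=np.linalg.eigh(np.cov(q.T))[1][:,1];print('slot dir',np.arctan2(w[1],w[0]),y.sum())
for k,uv in dict(pl=(194,228),pr=(302,218)).items(): print(k,pt('top',d,*uv).round(1))
s=env.state();print(s['eef_pos'],s['ft_force'])
E
```

```text
slot dir -3.05633269460174 606
pl [508.9 184.4  92.5]
pr [527.  -35.7  92.8]
[ 561.96763979 -201.47568796  410.413807  ] [0.31753439 0.13968233 0.66804824]
```

View pics/crop5.png

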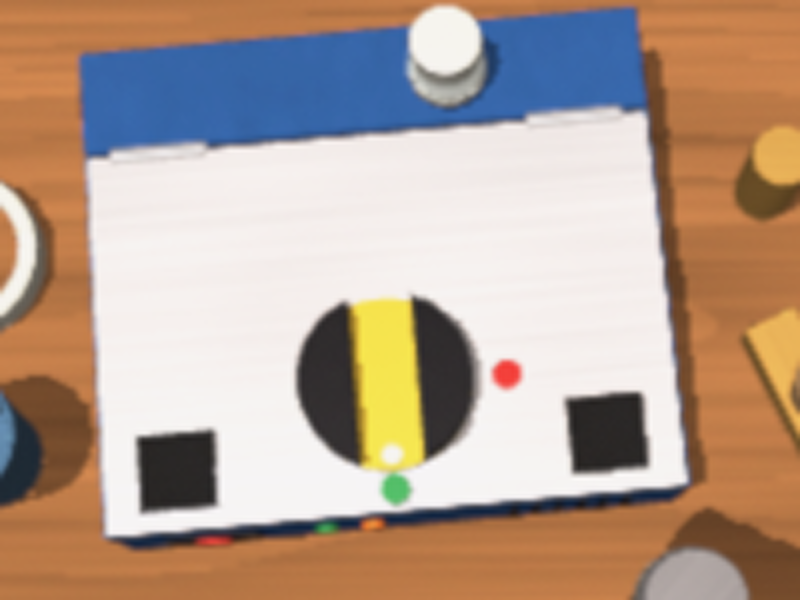

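The dot sits by the green mark, at crop pixels (392,455) and (396,488). The slot is at 0.085 rad against the housing's 0.08, and the pads are still at 93 mm, so the panel is shut and locked.

```bash
python3 -c "
from cell import env
print(env.job_done())"
```

```text
the job is handed in; nothing more can be done
None
```

The panel was pushed fully shut, then the cam was turned clockwise home to its stop so it is locked; the hand is clear, nothing around it was touched, and the job was handed in at about 14 s.

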